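# Grease a linear guide rail with a brush

## Robot

A 6-joint arm with a two-finger parallel gripper is mounted at the origin on the work surface. World frame = base frame: x ahead of the robot, y to its left, z up, the work surface at z = 0. Lengths are in mm, angles in rad, forces in N, time in s.
With the tool pointing down it reaches from about 250 to 775 mm from the base axis. Payload 4 kg.
Tool frame: the origin (TCP) lies midway between the tips of the shut fingers; the grasp point (between the pads) lies 19 mm behind it (r.grip_point_offset is the z of the grasp point in the tool frame, in mm); z points along the fingers, y is the line along which they close (so a half turn about z gives the same grasp; the last joint's range is limited). The gripper opens to 94 mm and grips with 3 to 60 N. Pads are 16 mm wide; open, the fingers measure 119 mm over their backs; the gripper's body (75 mm by 177 mm) begins 78 mm behind the grasp point.
Start: joints at [1.2, 0.087, 1.371, -0, 1.684, -0.103], TCP at [145.545, 530.412, 205.506] pointing down, gripper open.
Joint ranges: [-3.1, 3.1], [-0.76, 2.03], [0.27, 2.55], [-1.08, 4.22], [0.17, 2.65], [-2.57, 2.57]. Speed limits (rad/s): [2.79, 2.79, 3.14, 3.14, 3.14, 3.14].

## Interface

Orientations are given as [roll, pitch, yaw] about the fixed x, y, z axes, in that order (R = Rz(yaw) Ry(pitch) Rx(roll)).
In Python, from plant import r gives the robot as it stands.
- The arm moves only by the shell command python3 -m creep 'ROWS'. ROWS is JSON, one flat list of numbers, 5 for each row, row after row: the shift along the world's x, y, z in cm, then the turn about the world's z in degrees, then the opening, from -1 (shut) to 1 (fully open). A call has 1 to 12 rows; each row is the pose to reach, as a shift and turn from the pose commanded when the call began; what a row does not reach only later rows make up. A row lasts 1/12 s, in which the tool goes at most 41.7 mm and 7.16 degrees, less where a joint would pass 70% of its speed; a pose out of reach is approached as far as the arm can. A call with a gripper value outside its range is refused whole. The fingers move at their own pace and stop on an object; the grip force is fixed at half the most. Time passes only in rows, so rows that repeat a pose let the fingers close. It gives the time, the measured TCP pose, the force, the opening and the grip force at its end, in the units of the state.
- r.state(): the state, without advancing time (a new reading comes with each control period).
- r.get_image(name): name is "scene" or "top" or "wrist"; returns the picture (420x560x3 uint8, red, green, blue); there is no depth.
- r.get_calibration(name): a dict with "fx", "fy", "cx", "cy" (pixels), "k1" (the pictures are not rectified: a ray, as slopes to the right and down, at radius r is drawn at 1 + k1 r^2 times it, then the intrinsics apply), "world_from_camera" (4x4, takes a point from camera to world coordinates). Camera axes: x right, y down, z forward; pixel columns grow to the right and rows downward; lengths in mm; the calibration is good to about 2 mm. A picture is of the moment at which its call begins: read the wrist's pose just before it. get_calibration takes no time and is no camera call; for the wrist camera it gives the pose at the moment of the call.
- r.sign_off(): hands the job in; it is judged then, once.
The state is a dict: "time_s": time; "joints": joint angles; "joint_velocities": joint speeds; "tau": joint torques, N m; "eef_pos": TCP position; "orientation": TCP orientation; "wrist_force": force on the tool from outside, world axes, zero at the start; "torque": the same for the moment, N m; "grip_width": finger opening in mm; "grip_force": force on a finger pad.
Only numpy, scipy, OpenCV 4.12 (cv2) and the standard library are available. Lean on these libraries where they do the work, as an engineer would, in place of code of your own. Each camera call takes 0.05 s, during which the arm holds its last target. There are 200 camera calls.

## Task

Take the grease brush out of its fork on the blue rack, dip its bristles right down into the white grease pot with the orange band (it is nearly empty), then grease the linear guide: with a slow, gently pressed stroke draw the bristles along the top of the rail from its free end until they are just short of the carriage (within 20 mm of it), without shoving the carriage. Then hang the brush back in the fork it came from, fully home and upright, leaving the pot, the cup of nuts, the jar and the screwdriver standing where they are.

Things in the scene. Friction and masses are not known exactly. Their poses are not given: they have to be found in the camera images.
- brush: Flat grease brush, wooden handle with red end, 167 mm long, 65 g, hanging upright. Origin: centre of the bristle tips, z up along the handle. Bristles 18 x 9 mm to z 24; steel ferrule 20 x 11 mm to z 50; neck 8 mm diameter to z 100; collar 26 mm diameter, z 100 to 105, rests on the fork; handle z 105 to 167, 12 mm thick along brush x, 18 mm wide along brush y.
- brush_grip (a point): Point on the brush's axis at brush z = 137 mm, mid handle, where to grip it (across the 12 mm is best). The collar below it is 32 mm away, the handle's top 30 mm.
- brush_tip (a point): Centre of the bristle tips. The bristles give along the brush axis: up to 12 mm into the ferrule, 0.2 N per mm, then they are stiff.
- rack: Rack of blue folded sheet, fixed, 180 mm wide (y), 52 mm deep (x), origin at the centre of its underside. Top plate 4 mm thick, upper face 150 mm above the bench; side walls at its ends. Two fork slots at rack y = +45 and -45 mm, 16 mm wide, open towards rack -x (at x = -26 mm), closed at x = +10 mm. One holds the brush, the other a screwdriver.
- fork_a (a point): On the top plate's upper face in the slot at rack y = +45 mm, where a tool's axis hangs (rack x = 2.5 mm; free play 4 mm sideways, 3 mm to the slot's end). Collar and ferrule do not pass through a slot: raise the tool about 6 mm, draw it out 50 mm towards rack -x, and bring it back the same way.
- fork_b (a point): The same point in the slot at rack y = -45 mm.
- rail: Steel guide rail on an aluminium base plate, fixed. Origin: middle of the rail's flat top face at its free end; x runs along the rail towards the carriage, z up. Rail 240 mm long, 20 mm wide, 18 mm high, its top 38 mm above the bench; base plate 256 x 70 x 20 mm. The top is bare from x = 0 to the carriage.
- carriage (a joint): Where the carriage block stands on the rail, in m: its near face is at rail x = 0.150 + this value. It slides with about 2.5 N of friction.
- carriage_face (a point): On the carriage's near face (towards the rail's free end), at the height of the rail's top, mid width. The carriage is an aluminium block with green end caps, 70 mm long, 44 mm wide, and stands 12 mm above the rail's top.
- pot: Open round grease pot, white with an orange band, loose, 0.35 kg. Origin: centre of its underside. 50 mm high; mouth 71 mm inside diameter at the rim, 62 to 66 mm below. Only a last film of grease is left, on the floor: the bristle tips must come to within 15 mm of the floor, and may touch it.
- pot_floor (a point): Centre of the grease pot's inner floor, 46 mm below its rim.
- nut_cup: Steel cup of brass nuts, 72 mm diameter, 44 mm high, loose; not to be disturbed. Origin: centre of its underside. It and the pot may stand in either order.
- driver: Yellow screwdriver hanging in the rack's other fork; not to be disturbed. Origin: its blade tip, 60 mm above the bench; handle up to 26 mm diameter, top 212 mm above the bench.
- jar: Closed orange jar with a black lid, 68 mm diameter, 85 mm high, loose, beyond the rail; not to be disturbed. Origin: centre of its underside.

How it is judged (in metres and radians):
On the way, in this order (a step that is already met when the one before it is completed fails the run):
1. the held brush is dipped into the grease pot, bristle tips within 15 mm of its floor (contact force between the fingers and brush above 0.5 N and horizontal distance between brush_tip and pot_floor below 0.03 m and z of brush_tip in the frame of pot_floor between -0.005 and 0.015 m), for 0.1 s.
2. the bristles press on the rail's top within 30 mm of its free end (contact force between the fingers and brush above 0.5 N and contact force between brush and rail above 0.2 N and y of brush_tip in the frame of rail between -0.012 and 0.012 m and x of brush_tip in the frame of rail between -0.008 and 0.03 m), for 0.1 s.
3. they are still pressed on the rail 30 to 60 mm along (contact force between the fingers and brush above 0.5 N and contact force between brush and rail above 0.2 N and y of brush_tip in the frame of rail between -0.012 and 0.012 m and x of brush_tip in the frame of rail between 0.03 and 0.06 m), for 0.1 s.
4. still pressed 60 to 90 mm along (contact force between the fingers and brush above 0.5 N and contact force between brush and rail above 0.2 N and y of brush_tip in the frame of rail between -0.012 and 0.012 m and x of brush_tip in the frame of rail between 0.06 and 0.09 m), for 0.1 s.
5. still pressed 90 to 120 mm along (contact force between the fingers and brush above 0.5 N and contact force between brush and rail above 0.2 N and y of brush_tip in the frame of rail between -0.012 and 0.012 m and x of brush_tip in the frame of rail between 0.09 and 0.12 m), for 0.1 s.
6. still pressed as they come within 25 mm of the carriage's face (contact force between the fingers and brush above 0.5 N and contact force between brush and rail above 0.2 N and y of brush_tip in the frame of rail between -0.012 and 0.012 m and x of brush_tip in the frame of carriage_face above -0.025 m), for 0.05 s.
At the end, for the whole second after the job is handed in: The brush hangs at rest in the fork it came from, within 15 mm of its first place and 7 degrees of upright. Pot upright within 30 mm of its place, carriage within 6 mm, nut cup and jar within 20 mm, screwdriver within 15 mm (distance of each of brush, driver from where it was at the start of the episode below 0.015 m and angle between brush's own z axis and vertical below 0.12 rad and linear speed of each of brush, pot below 0.02 m/s and angular speed of brush below 0.3 rad/s and distance of pot from where it was at the start of the episode below 0.03 m and angle between pot's own z axis and vertical below 0.1 rad and distance of carriage_face from where it was at the start of the episode below 0.006 m and distance of each of nut_cup, jar from where it was at the start of the episode below 0.02 m); the robot touches nothing.
It fails at once if the brush is pressed on the rail with more than 12 N (contact force between brush and rail above 12 N).
It fails at once if the carriage is shoved more than 6 mm (distance of carriage_face from where it was at the start of the episode above 0.006 m).
It fails at once if the grease pot is tipped by more than 20 degrees or shoved more than 30 mm (angle between pot's own z axis and vertical above 0.35 rad or distance of pot from where it was at the start of the episode above 0.03 m).
It fails at once if the cup of nuts or the jar is shoved more than 20 mm, or the screwdriver displaced more than 15 mm (distance of any of nut_cup, jar from where it was at the start of the episode above 0.02 m or distance of driver from where it was at the start of the episode above 0.015 m).
It also fails if it takes over 70 s, if anything falls off the work surface, if the arm or the gripper's body presses on something with over 40 N, if the wrist force passes 120 N, or if a joint passes its speed limit or range.

## Working session

There is one attempt and no reset: what is moved stays moved. The work goes in short steps, Python scripts to look and compute and a shell command to move; the robot and the scene stay as the last step left them, time stands still between calls to the robot, and variables do not carry over. Pictures are saved under pics/ and viewed, at most 10 in all, crops included, and the job is handed in when it is done.

```bash
ls; mkdir -p pics; python3 - <<'E'
from plant import r
import cv2,json
s=r.state();print({k:s[k] for k in('time_s','eef_pos','orientation','grip_width')})
for n in('scene','top'):
    im=r.get_image(n);cv2.imwrite(f'pics/{n}0.png',im[:,:,::-1]);c=r.get_calibration(n);print(n,c)
E
```

```text
pics
{'time_s': 0.0, 'eef_pos': array([145.33967443, 529.88017051, 204.31936969]), 'orientation': array([-3.13941016e+00, -2.17046178e-04,  2.87376217e+00]), 'grip_width': 93.97748767582857}
scene {'fx': 479.08273696750706, 'fy': 479.08273696750706, 'cx': 279.6340569109647, 'cy': 216.2515477825277, 'k1': -0.05302462781842764, 'world_from_camera': array([[-7.20669721e-01,  4.18452037e-01, -5.52750438e-01,
         1.21648794e+03],
       [ 6.92895287e-01,  4.61252225e-01, -5.54204391e-01,
         6.09806925e+02],
       [ 2.30494130e-02, -7.82396497e-01, -6.22353956e-01,
         8.19966692e+02],
       [ 0.00000000e+00,  0.00000000e+00,  0.00000000e+00,
         1.00000000e+00]])}
top {'fx': 404.0955533114972, 'fy': 404.0955533114972, 'cx': 276.9399506840379, 'cy': 211.203488312561, 'k1': -0.1083541607123105, 'world_from_camera': array([[-1.18525056e-02, -9.90362375e-01,  1.37992337e-01,
         4.50641686e+02],
       [-9.99860758e-01,  1.01171168e-02, -1.32706162e-02,
         2.69052999e+01],
       [ 1.17466344e-02, -1.38130413e-01, -9.90344387e-01,
         1.10504696e+03],
       [ 0.00000000e+00,  0.00000000e+00,  0.00000000e+00,
         1.00000000e+00]])}
```

View pics/scene0.png

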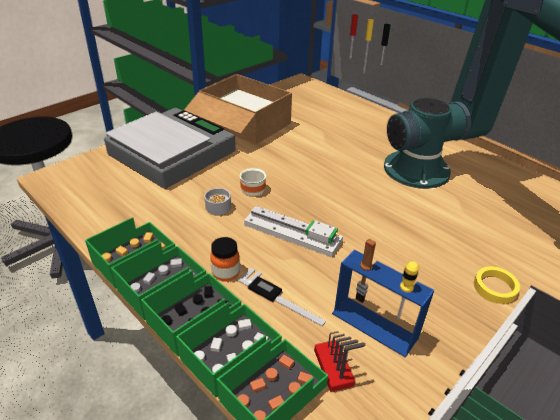

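View pics/top0.png

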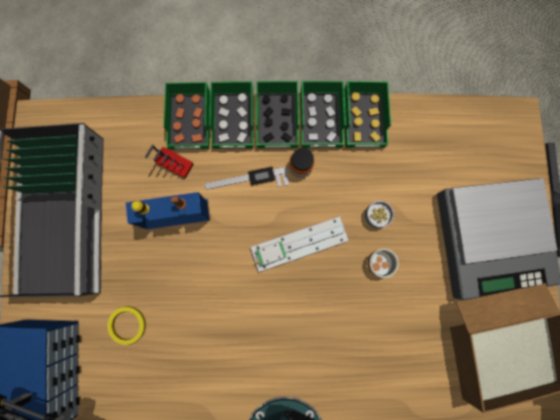

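```bash
python3 - <<'E'
import cv2,numpy as np
t=cv2.imread('pics/top0.png');s=cv2.imread('pics/scene0.png')
f=lambda a,k:cv2.resize(a,None,fx=k,fy=k,interpolation=cv2.INTER_CUBIC)
A=f(t[180:240,115:215],4);B=f(t[210:280,240:350],3.6)[:, :400]
C=f(s[225:355,320:440],3)[:360]
D=f(s[165:255,190:350],2.5)
out=np.zeros((600,800,3),np.uint8)
for im,y,x in((A,0,0),(B,0,400),(C,240,0),(D,260,400)):
    h=min(im.shape[0],600-y);w=min(im.shape[1],800-x);out[y:y+h,x:x+w]=im[:h,:w]
cv2.imwrite('pics/crop1.png',out)
E
```

```text
(no output)
```

View pics/crop1.png

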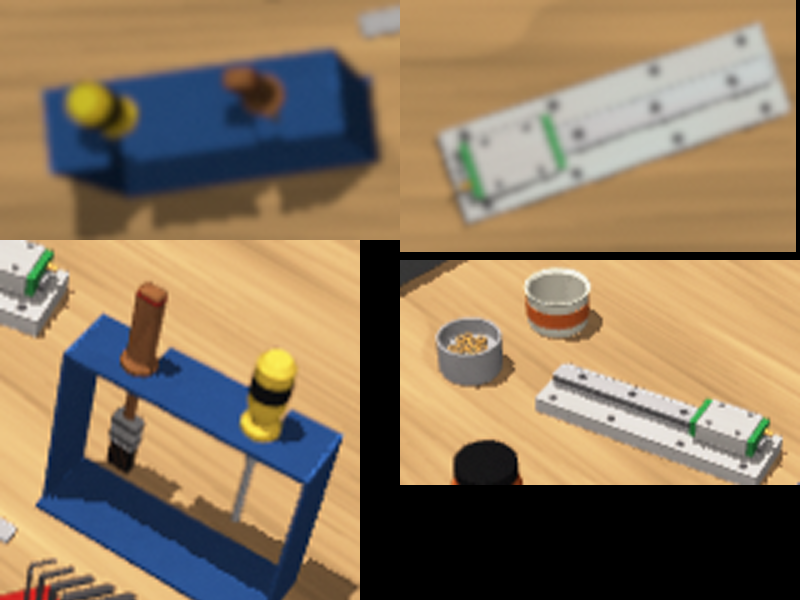

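```bash
cat > h.py <<'E'
import numpy as np,cv2
from plant import r
def ray(c,p):
    K=np.array([[c['fx'],0,c['cx']],[0,c['fy'],c['cy']],[0,0,1.]])
    q=cv2.undistortPoints(np.array(p,float).reshape(-1,1,2),K,np.array([c['k1'],0,0,0,0.]))[:,0]
    T=np.array(c['world_from_camera']);d=np.c_[q,np.ones(len(q))]@T[:3,:3].T
    return T[:3,3],d
def onz(c,p,z):
    o,d=ray(c,p);return o+d*((z-o[2])/d[:,2])[:,None]
def proj(c,P):
    T=np.linalg.inv(np.array(c['world_from_camera']));K=np.array([[c['fx'],0,c['cx']],[0,c['fy'],c['cy']],[0,0,1.]])
    return cv2.projectPoints(np.array(P,float).reshape(-1,1,3),cv2.Rodrigues(T[:3,:3])[0],T[:3,3],K,np.array([c['k1'],0,0,0,0.]))[0][:,0]
E
python3 - <<'E'
from h import *
np.set_printoptions(precision=1,suppress=True)
t=r.get_calibration('top');s=r.get_calibration('scene')
T=lambda x,y:(115+x/4,180+y/4); R=lambda x,y:(240+(x-400)/3.6,210+y/3.6)
S=lambda x,y:(320+x/3,225+(y-240)/3); Q=lambda x,y:(190+(x-400)/2.5,165+(y-260)/2.5)
print('brush top collar',onz(t,[T(265,97)],152),'handle',onz(t,[T(240,78)],212))
print('brush scene handle',onz(s,[S(150,290)],212),'collar',onz(s,[S(140,360)],152))
print('driver top',onz(t,[T(88,105)],212),onz(s,[S(275,355)],208))
print('rack corners top',onz(t,[T(45,90),T(335,50),T(50,175)],150))
print('rack scene corners',onz(s,[S(105,317),S(342,437),S(305,480),S(65,352)],150))
print('rail free end top',onz(t,[R(763,50),R(778,88),R(770,70)],38),'scene',onz(s,[Q(553,377)],38))
print('carriage near face top z=50',onz(t,[R(547,118),R(560,166)],50))
im=r.get_image('top');sc=r.get_image('scene')
print('pot top rim',onz(t,[(382.5,263.5)],50),'cup',onz(t,[(378,214)],44),'jar',onz(t,[(302,160)],85))
print('pot scene rim',onz(s,[Q(559,287)],50),'cup',onz(s,[Q(470,337)],44))
c=r.get_calibration('wrist');Tw=c['world_from_camera'];print(c['fx'],Tw[:3,:], r.state()['eef_pos'])
E
```

```text
brush top collar [[602.6 243.1 152. ]] handle [[604. 244. 212.]]
brush scene handle [[601.9 242.3 212. ]] collar [[602.7 245.2 152. ]]
driver top [[589.6 330.6 212. ]] [[588.9 330.1 208. ]]
rack corners top [[608.7 378.7 150. ]
 [631.1 201.8 150. ]
 [557.  373.5 150. ]]
rack scene corners [[585.1 201.  150. ]
 [561.2 376.  150. ]
 [609.5 379.8 150. ]
 [632.2 204.8 150. ]]
rail free end top [[ 563.4 -157.4   38. ]
 [ 535.1 -167.7   38. ]
 [ 548.5 -162.1   38. ]] scene [[ 564.7 -150.8   38. ]]
carriage near face top z=50 [[514.3   3.6  50. ]
 [479.6  -5.3  50. ]]
pot top rim [[ 456.4 -262.3   50. ]] cup [[ 588.2 -257.6   44. ]] jar [[726.6 -53.6  85. ]]
pot scene rim [[ 458.4 -261.4   50. ]] cup [[ 590.1 -259.6   44. ]]
349.4576335840071 [[  0.3   0.9   0.3  65.6]
 [  1.   -0.3  -0.1 552.4]
 [ -0.    0.3  -1.  384.2]] [145.4 530.1 204.8]
```

The pictures show the rack's slots facing the robot. The brush is at about (603, 244), the driver at (589, 330), the pot at (457, -262), the cup at (589, -258), and the rail's free end near (548, -162). I'll start by moving above the brush.

```bash
python3 -m creep '[3,-2,3,-6,1, 6,-4,6,-12,1, 9,-6,8.5,-18,1, 12,-8,8.5,-24,1, 15.5,-10,8.5,-30,1, 19,-12,8.5,-36,1, 22.5,-14,8.5,-42,1, 26,-16,8.5,-48,1, 29.5,-18.5,8.5,-54,1, 33,-21,8.5,-60,1, 36,-23,8.5,-66,1, 39,-25,8.5,-67.3,1]'; python3 -m creep '[3,-1.5,0,0,1, 5,-3,0,0,1, 6.75,-3.7,0,0,1, 6.75,-3.7,0,0,1, 6.75,-3.7,0,0,1, 6.75,-3.7,0,0,1]'
python3 - <<'E'
from h import *
import pickle
c=r.get_calibration('wrist');im=r.get_image('wrist');cv2.imwrite('pics/w1.png',im[:,:,::-1]);pickle.dump(c,open('w1.pkl','wb'));s=r.state();print(s['eef_pos'],s['orientation'],s['wrist_force'],s['joints'])
print(proj(c,[[603,243.5,212],[603,243.5,152],[589,330,212],[605.3,246.1,150]]))
E
```

```text
time_s: 1.2
eef_pos: [537.2, 278.5, 290.1]
orientation: [-3.141, 0.0, 1.694]
wrist_force: [-1.0, 0.1, -0.5]
grip_width: 93.9
grip_force: 0.0
time_s: 1.7
eef_pos: [602.3, 244.0, 290.4]
orientation: [-3.141, -0.0, 1.7]
wrist_force: [-0.2, 0.2, 0.0]
grip_width: 94.2
grip_force: 0.0
[602.04743069 244.2929826  290.80016812] [-3.14147269e+00 -4.24982122e-04  1.70053787e+00] [-0.15616694  0.24943092 -0.19050392] [2.98008431e-01 3.20081606e-01 9.28723590e-01 4.62865674e-04
 1.89283452e+00 1.68413352e-01]
[[278.88468294 212.25785268]
 [278.77282701 192.56815985]
 [275.05157946  94.77660723]
 [281.54217753 189.68889256]]
```

View pics/w1.png

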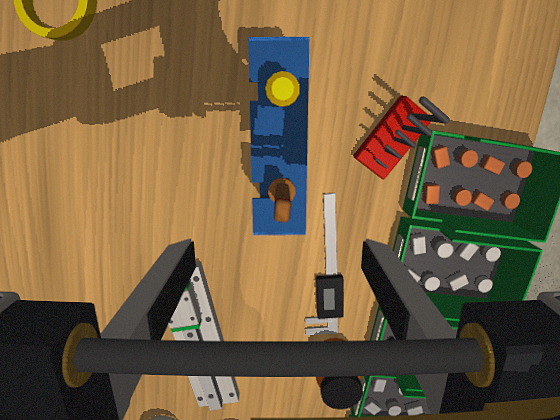

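The wrist picture shows the rack aligned with the tool, the collar near (281,188), the handle end near (282,208) and the driver at (283,89). Next I'll segment the brush to refine its position.

```bash
python3 - <<'E'
from h import *
import pickle
np.set_printoptions(precision=1,suppress=True)
c=pickle.load(open('w1.pkl','rb'));im=cv2.imread('pics/w1.png').astype(int)
b,g,R=im[:,:,0],im[:,:,1],im[:,:,2]
blue=(b>R+25)
sub=(R>b+15)
for v in range(174,232,2):
    u=np.where(sub[v,258:302])[0]+258
    print(v,(u.min(),u.max(),len(u)) if len(u) else None,end=' ')
print()
for v in (45,60,110,120,130,175,200,210,220,228):
    u=np.where(blue[v,240:315])[0]+240;print(v,u.min(),u.max(),end=' | ')
print(onz(c,[(281.5,189),],152.5),onz(c,[(282,207)],217))
print('rack corners',onz(c,[(249,38),(308.5,38),(305.5,234),(253,234)],150))
E
```

```text
174 None 176 None 178 (np.int64(277), np.int64(286), 10) 180 (np.int64(274), np.int64(289), 16) 182 (np.int64(272), np.int64(291), 20) 184 (np.int64(258), np.int64(292), 25) 186 (np.int64(258), np.int64(294), 27) 188 (np.int64(258), np.int64(294), 28) 190 (np.int64(258), np.int64(294), 28) 192 (np.int64(258), np.int64(294), 29) 194 (np.int64(258), np.int64(294), 29) 196 (np.int64(258), np.int64(293), 27) 198 (np.int64(270), np.int64(292), 23) 200 (np.int64(272), np.int64(291), 20) 202 (np.int64(275), np.int64(290), 16) 204 (np.int64(275), np.int64(290), 16) 206 (np.int64(275), np.int64(290), 16) 208 (np.int64(275), np.int64(290), 16) 210 (np.int64(275), np.int64(289), 15) 212 (np.int64(275), np.int64(289), 15) 214 (np.int64(274), np.int64(289), 16) 216 (np.int64(274), np.int64(288), 15) 218 (np.int64(274), np.int64(288), 15) 220 (np.int64(276), np.int64(287), 12) 222 None 224 None 226 None 228 None 230 None 
45 248 308 | 60 249 308 | 110 250 307 | 120 251 307 | 130 251 306 | 175 251 306 | 200 252 305 | 210 253 305 | 220 253 305 | 228 253 305 | [[605.1 247.4 152.5]] [[604.6 249.6 217. ]]
rack corners [[560.3 374.9 150. ]
 [610.6 381.4 150. ]
 [634.5 204.7 150. ]
 [583.4 198.1 150. ]]
```

```bash
python3 -m creep '[0.2,0.3,-3,0,1, 0.2,0.3,-6,0,1, 0.2,0.3,-8.5,0,1, 0.2,0.3,-10.5,0,1, 0.2,0.3,-11.7,0,1, 0.2,0.3,-12.2,0,1, 0.2,0.3,-12.2,0,1, 0.2,0.3,-12.2,0,0.2, 0.2,0.3,-12.2,0,-0.3, 0.2,0.3,-12.2,0,-1, 0.2,0.3,-12.2,0,-1, 0.2,0.3,-12.2,0,-1]'; python3 -m creep '[0,0,0,0,-1, 0,0,0,0,-1, 0,0,0,0,-1, 0,0,0,0,-1]'
```

```text
time_s: 2.75
eef_pos: [605.5, 246.5, 169.4]
orientation: [3.14, -0.0, 1.699]
wrist_force: [1.1, 0.7, -0.8]
grip_width: 64.4
grip_force: 0.0
time_s: 3.08
eef_pos: [605.0, 246.4, 168.4]
orientation: [-3.142, 0.0, 1.699]
wrist_force: [-0.3, -0.1, 0.1]
grip_width: 37.3
grip_force: 0.0
```

```bash
python3 -m creep '[0,0,0,0,-1, 0,0,0,0,-1, 0,0,0,0,-1, 0,0,0,0,-1, 0,0,0,0,-1, 0,0,0,0,-1]'
```

```text
time_s: 3.58
eef_pos: [605.0, 246.4, 168.5]
orientation: [3.142, 0.0, 1.699]
wrist_force: [0.1, -0.8, -0.3]
grip_width: 12.1
grip_force: 30.0
```

```bash
python3 -m creep '[0,0,0.4,0,-1, 0,0,0.8,0,-1, 0,0,0.8,0,-1, -1,-0.13,0.8,0,-1, -2.2,-0.29,0.8,0,-1, -3.6,-0.47,0.8,0,-1, -5,-0.65,0.8,0,-1, -6,-0.78,0.8,0,-1, -6,-0.78,1.5,0,-1, -6,-0.78,4,0,-1, -6,-0.78,6,0,-1, -6,-0.78,6,0,-1]'
python3 - <<'E'
from h import *
import pickle
c=r.get_calibration('wrist');im=r.get_image('wrist');cv2.imwrite('pics/w2.png',im[:,:,::-1]);pickle.dump(c,open('w2.pkl','wb'));s=r.state();print(s['eef_pos'],s['grip_width'],s['wrist_force'])
im=r.get_image('scene');cv2.imwrite('pics/s2.png',im[:,:,::-1])
im=r.get_image('top');cv2.imwrite('pics/t2.png',im[:,:,::-1])
E
```

```text
time_s: 4.58
eef_pos: [547.7, 239.4, 234.7]
orientation: [3.131, -0.002, 1.699]
wrist_force: [0.1, -0.2, 2.1]
grip_width: 11.8
grip_force: 30.0
[547.00101149 239.14529438 232.12268967] 11.518039549042044 [-0.39882829  0.43003063  0.31414628]
```

View pics/s2.png

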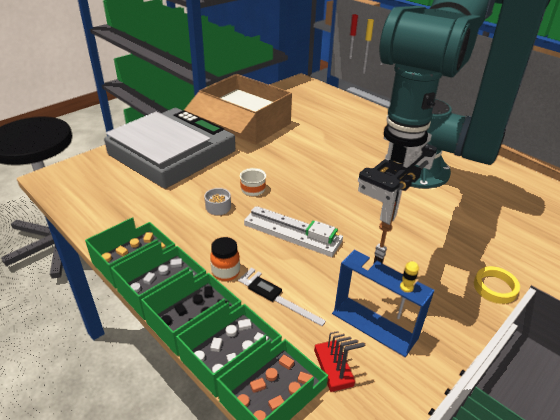

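The brush is out of the fork and vertical in the grip; its tip is hidden behind the rack's plate near (379,264). I'll carry it over the pot.

```bash
python3 -m creep '[-0.3,-2,0,0,-1, -1,-5,0,0,-1, -1.7,-9,0,0,-1, -2.4,-13,0,0,-1, -3.1,-17,0,0,-1, -3.8,-21,0,0,-1, -4.5,-25,0,0,-1, -5.2,-29,0,0,-1, -5.9,-33,0,0,-1, -6.6,-37,0,0,-1, -7.3,-41,0,0,-1, -8,-44.5,0,0,-1]'; python3 -m creep '[-0.3,-2.5,0,0,-1, -0.6,-4.3,0,0,-1, -0.7,-5.5,0,0,-1, -0.7,-5.5,0,0,-1, -0.7,-5.5,0,0,-1, -0.7,-5.5,0,0,-1]'
python3 - <<'E'
from h import *
import pickle
c=r.get_calibration('wrist');im=r.get_image('wrist');cv2.imwrite('pics/w3.png',im[:,:,::-1]);pickle.dump(c,open('w3.pkl','wb'));s=r.state();print(s['eef_pos'],s['grip_width'],s['joints'])
E
```

```text
time_s: 5.73
eef_pos: [463.6, -208.5, 226.3]
orientation: [-3.139, -0.002, 1.698]
wrist_force: [0.4, -0.2, -0.2]
grip_width: 11.9
grip_force: 30.0
time_s: 6.23
eef_pos: [458.2, -260.2, 227.9]
orientation: [-3.141, -0.001, 1.7]
wrist_force: [-0.7, 0.0, -0.4]
grip_width: 11.9
grip_force: 30.0
[ 458.32485166 -260.10911218  228.22518274] 11.638382108990541 [-6.24168195e-01  3.29501202e-02  1.38316549e+00  5.48311582e-04
  1.72609848e+00 -7.54139096e-01]
```

View pics/w3.png

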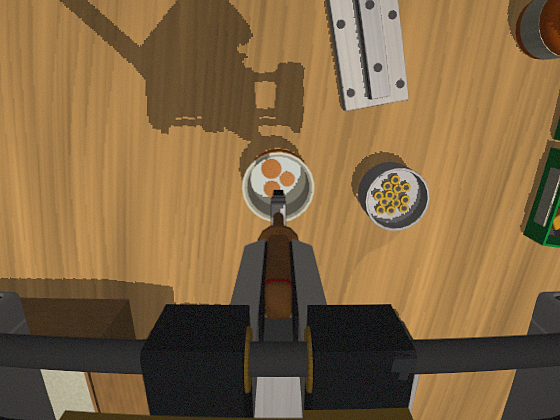

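The pot's rim is centred near (278,187), the brush tip is at (279,193), and the rail's free end is at the top right near (376,97). I'll compute these positions.

```bash
python3 - <<'E'
from h import *
import pickle
np.set_printoptions(precision=1,suppress=True)
c=pickle.load(open('w3.pkl','rb'));im=cv2.imread('pics/w3.png')
print('pot rim L,R,bottom',onz(c,[(242.5,187),(314,187),(278,222.5)],50),'tip far/near',onz(c,[(279,190),(279,196)],110))
print('proj tip',proj(c,[[458,-261,110],[458,-261,50]]))
sub=cv2.resize(im[0:125,320:430],None,fx=5,fy=4.8,interpolation=cv2.INTER_CUBIC);cv2.imwrite('pics/rail.png',sub)
E
```

```text
pot rim L,R,bottom [[ 421.7 -269.7   50. ]
 [ 496.4 -260.    50. ]
 [ 463.9 -304.2   50. ]] tip far/near [[ 458.1 -252.9  110. ]
 [ 458.8 -258.4  110. ]]
proj tip [[277.7 198.7]
 [277.7 183.3]]
```

View pics/rail.png

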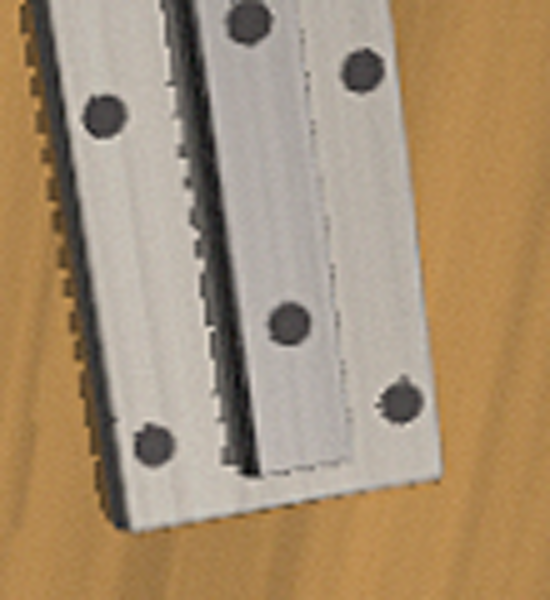

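```bash
python3 -m creep '[0.1,-0.4,-2,0,-1, 0.1,-0.4,-4.5,0,-1, 0.1,-0.4,-7,0,-1, 0.1,-0.4,-9,0,-1, 0.1,-0.4,-10,0,-1, 0.1,-0.4,-10,0,-1, 0.1,-0.4,-10,0,-1, 0.1,-0.4,-10,0,-1, 0.1,-0.4,-10,0,-1, 0.1,-0.4,-10,0,-1, 0.1,-0.4,-10,0,-1]'
python3 - <<'E'
from h import *
import pickle
np.set_printoptions(precision=1,suppress=True)
c=pickle.load(open('w3.pkl','rb'))
P=lambda x,y:(320+x/5,y/4.8)
e=onz(c,[P(258,475),P(350,460),P(197,20),P(303,20)],38);print(e, np.linalg.norm(e[0]-e[1]))
for i,j in((0,2),(1,3)):
    d=e[j]-e[i];print(np.degrees(np.arctan2(d[1],d[0])))
print('base', onz(c,[P(130,530),P(442,478)],20))
E
```

```text
time_s: 7.2
eef_pos: [459.6, -265.8, 129.7]
orientation: [3.14, 0.002, 1.699]
wrist_force: [-0.2, -0.1, -0.6]
grip_width: 11.4
grip_force: 30.0
[[ 542.4 -163.2   38. ]
 [ 560.7 -157.4   38. ]
 [ 514.   -76.1   38. ]
 [ 534.6  -72.9   38. ]] 19.22670526299371
108.06478355935263
107.18307071629171
base [[ 521.6 -178.2   20. ]
 [ 587.1 -157.3   20. ]]
```

```bash
python3 -m creep '[0,0,2,0,-1, 0,0,5,0,-1, 0,0,8,0,-1, 1,1.5,10,0,-1, 3,4,10,0,-1, 5,6.5,10,0,-1, 7,9,10,0,-1, 8.4,10.8,10,0,-1, 8.95,11.5,10,0,-1, 8.95,11.5,10,0,-1, 8.95,11.5,10,0,-1, 8.95,11.5,10,0,-1]'
python3 - <<'E'
from h import *
import pickle
c=r.get_calibration('wrist');im=r.get_image('wrist');cv2.imwrite('pics/w4.png',im[:,:,::-1]);pickle.dump(c,open('w4.pkl','wb'));s=r.state();print(s['eef_pos'],s['grip_width'],s['wrist_force'])
sub=cv2.resize(im[0:240,180:400,::-1],None,fx=2.5,fy=2.5,interpolation=cv2.INTER_CUBIC);cv2.imwrite('pics/w4c.png',sub)
E
```

```text
time_s: 8.2
eef_pos: [547.9, -151.6, 228.6]
orientation: [-3.141, 0.001, 1.698]
wrist_force: [0.1, -0.2, -0.5]
grip_width: 12.4
grip_force: 30.0
[ 547.8324291  -151.6968266   228.63062686] 11.874691354432182 [ 0.59966829 -1.00343455 -0.75721013]
```

View pics/w4c.png

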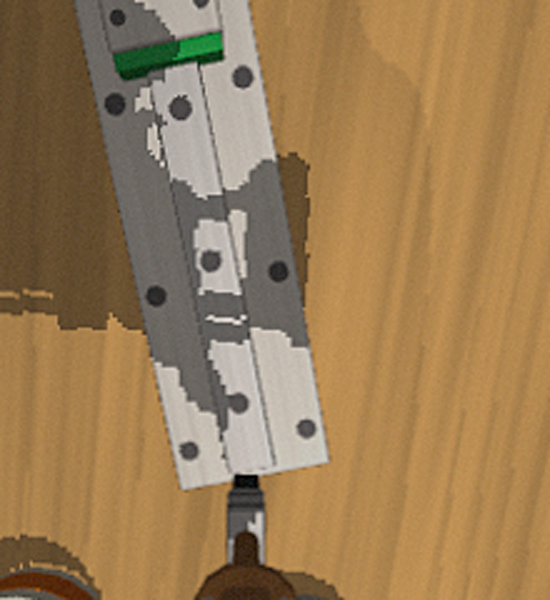

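The picture shows the rail, with the carriage's green cap bottom edge at crop (182,67). The free end is at crop (226,477)–(272,466), and the tip hangs just before the end.

```bash
python3 - <<'E'
from h import *
import pickle
np.set_printoptions(precision=1,suppress=True)
c=pickle.load(open('w4.pkl','rb'))
P=lambda x,y:(180+x/2.5,y/2.5)
e=onz(c,[P(226,477),P(272,466),P(197,65),P(161,75)],38);print(e,np.linalg.norm(e[0]-e[1]))
o=(e[0]+e[1])/2;d=e[2]-e[1];d/=np.linalg.norm(d);d2=e[3]-e[0];print('yaw',np.degrees(np.arctan2([d[1],d2[1]],[d[0],d2[0]])),'o',o)
f=onz(c,[P(182,67)],38)[0];print('face',f,(f-o)@d)
f=onz(c,[P(115,56),P(222,32)],50);print('cap top edge near? z50',f,(f-o)@d)
print('base',onz(c,[P(184,490),P(328,461)],20).mean(0))
print('proj tip',(proj(c,[[547.9,-151.5,110]])-[180,0])*2.5)
E
```

```text
[[ 541.2 -165.1   38. ]
 [ 560.5 -157.6   38. ]
 [ 509.8   -0.9   38. ]
 [ 496.2   -6.3   38. ]] 20.671072773668282
yaw [107.9 105.9] o [ 550.9 -161.3   38. ]
face [504.   -2.4  38. ] 165.65388762719297
cap top edge near? z50 [[479.4  -3.6  50. ]
 [518.6   9.7  50. ]] [172.1 172.6]
base [ 554.8 -167.3   20. ]
proj tip [[245.  493.4]]
```

```bash
python3 -m creep '[0,0,-2,0,-1, 0,0,-4,0,-1, 0,0,-5.5,0,-1, 0,0,-6.5,0,-1, 0,0,-7,0,-1, 0,0,-7.4,0,-1, 0,0,-7.8,0,-1, 0,0,-7.8,0,-1, 0,0,-7.8,0,-1, 0,0,-7.8,0,-1, 0,0,-7.8,0,-1, 0,0,-7.8,0,-1]'
python3 - <<'E'
from h import *
f=[]
for i in range(6):
    im=r.get_image('wrist');s=r.state();f.append(np.r_[s['wrist_force'],s['eef_pos']])
print(np.mean(f,0).round(2));cv2.imwrite('pics/w5.png',cv2.resize(im[60:260,180:380,::-1],None,fx=3,fy=3))
E
```

```text
time_s: 9.25
eef_pos: [549.0, -150.6, 151.2]
orientation: [3.14, 0.001, 1.699]
wrist_force: [-0.2, -0.7, 1.0]
grip_width: 11.9
grip_force: 30.0
[ 2.0000e-02 -6.1000e-01  6.3000e-01  5.4895e+02 -1.5054e+02  1.5090e+02]
```

View pics/w5.png

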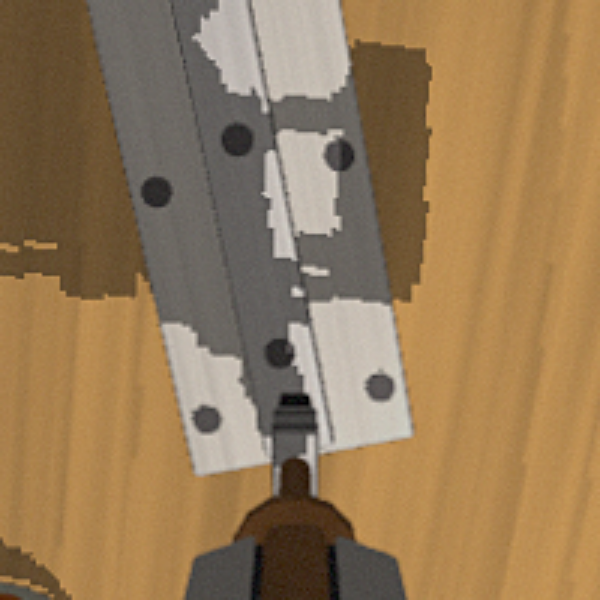

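The bristles are on the rail about 10 mm from its free end, pressed with about 1.2 N. I'll start the slow stroke.

```bash
for i in 1 2 3; do python3 -m creep '[-0.09,0.28,0,0,-1, -0.17,0.55,0,0,-1, -0.26,0.83,0,0,-1, -0.35,1.11,0,0,-1, -0.43,1.38,0,0,-1, -0.52,1.66,0,0,-1, -0.61,1.94,0,0,-1, -0.69,2.21,0,0,-1, -0.78,2.49,0,0,-1, -0.87,2.77,0,0,-1, -0.95,3.04,0,0,-1, -1.04,3.32,0,0,-1]' | egrep 'eef|wrist'; done
python3 - <<'E'
from h import *
import pickle
np.set_printoptions(precision=1,suppress=True)
c=r.get_calibration('wrist');im=r.get_image('wrist');print(r.state()['eef_pos'],r.state()['wrist_force'])
cv2.imwrite('pics/w6.png',cv2.resize(im[60:260,180:380,::-1],None,fx=3,fy=3));pickle.dump(c,open('w6.pkl','wb'))
E
```

```text
eef_pos: [538.1, -116.9, 150.5]
wrist_force: [0.8, -0.3, 0.7]
eef_pos: [527.7, -83.7, 150.5]
wrist_force: [-0.4, -0.2, 0.7]
eef_pos: [517.2, -50.5, 150.5]
wrist_force: [0.3, -1.4, 0.3]
[517.1 -50.  150.5] [-0.2 -0.7  1.4]
```

View pics/w6.png

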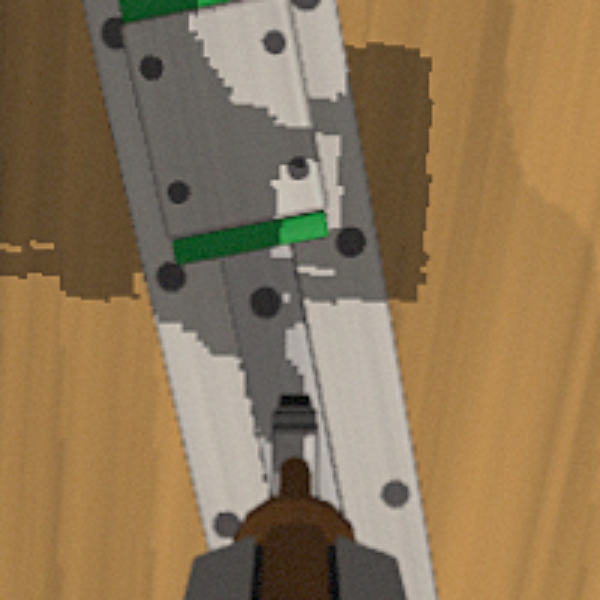

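The cap's near top edge runs from (175,262) to (327,235) in the crop, and the bristles are at (294,400). I'll work out the distance still to go.

```bash
python3 - <<'E'
from h import *
import pickle
np.set_printoptions(precision=1,suppress=True)
c=pickle.load(open('w6.pkl','rb'));P=lambda x,y:(180+x/3,60+y/3)
d=np.array([-.294,.956,0]);t=np.array([517.3,-50.4,38])
for z in(50,38):
    f=onz(c,[P(176,262),P(252,249),P(327,235)],z);print(z,f,(f-t)@d)
e=onz(c,[P(250,395),P(313,370),P(230,300),P(303,300)],38);print('edges',e,(e-t)@np.array([.956,.294,0]))
g=onz(c,[P(294,397),],33);print('bristle far edge',g,(g-t)@d)
E
```

```text
50 [[480.1  -8.2  50. ]
 [499.8  -2.2  50. ]
 [519.1   4.   50. ]] [51.3 51.2 51.5]
38 [[479.   -9.9  38. ]
 [499.6  -3.6  38. ]
 [519.6   2.8  38. ]] [50.  49.9 50.2]
edges [[503.9 -45.2  38. ]
 [520.9 -35.6  38. ]
 [495.1 -18.6  38. ]
 [515.4 -16.   38. ]] [-11.3   7.8 -11.9   8.3]
bristle far edge [[516.7 -45.5  33. ]] [4.9]
```

```bash
python3 -m creep '[-0.12,0.29,0,0,-1, -0.23,0.57,0,0,-1, -0.34,0.86,0,0,-1, -0.46,1.15,0,0,-1, -0.56,1.44,0,0,-1, -0.66,1.73,0,0,-1, -0.76,2.02,0,0,-1, -0.86,2.31,0,0,-1, -0.96,2.6,0,0,-1, -1.05,2.88,0,0,-1, -1.14,3.12,0,0,-1, -1.2,3.3,0,0,-1]'; python3 -m creep '[-0.06,0.13,0,0,-1, -0.06,0.13,0,0,-1, -0.06,0.13,0,0,-1, -0.06,0.13,0,0,-1]'
python3 - <<'E'
from h import *
import pickle
np.set_printoptions(precision=1,suppress=True)
c=r.get_calibration('wrist');im=r.get_image('wrist');print(r.state()['eef_pos'],r.state()['wrist_force'])
cv2.imwrite('pics/w7.png',cv2.resize(im[60:260,180:380,::-1],None,fx=3,fy=3));pickle.dump(c,open('w7.pkl','wb'))
# green-cap near edge along the rail's column
g=im[:,:,1].astype(int)-im[:,:,0]>40
for u in(255,265,275):
    v=np.where(g[60:230,u])[0]+60;v=v.max();print(u,v,onz(c,[(u,v+.5)],50)[0])
E
```

```text
time_s: 13.6
eef_pos: [505.2, -17.5, 150.5]
orientation: [3.142, -0.0, 1.699]
wrist_force: [1.1, -1.3, 1.1]
grip_width: 11.9
grip_force: 30.0
time_s: 13.93
eef_pos: [504.7, -16.2, 150.4]
orientation: [-3.141, -0.001, 1.699]
wrist_force: [-0.3, 0.7, 1.0]
grip_width: 11.9
grip_force: 30.0
[504.7 -16.2 150.4] [-0.1  0.8  1.8]
255 189 [484.3  -6.7  50. ]
265 187 [492.3  -3.9  50. ]
275 185 [500.3  -1.2  50. ]
```

```bash
python3 -m creep '[-0.06,0.19,0,0,-1, -0.06,0.19,0,0,-1, -0.06,0.19,1,0,-1, -0.06,0.19,4,0,-1, -0.06,0.19,7,0,-1, -0.06,0.19,10,0,-1, -0.06,2.19,10,0,-1, 0.6,5.19,10,0,-1, 1.2,9,10,0,-1, 1.8,13,10,0,-1, 2.4,17,10,0,-1, 3,20,10,0,-1]';  python3 -m creep '[0.5,2.5,0,0,-1, 1.03,5.5,0,0,-1, 1.03,5.5,0,0,-1, 1.03,5.5,0,0,-1, 1.03,5.5,0,0,-1]'
python3 - <<'E'
from h import *
np.set_printoptions(precision=1,suppress=True)
im=r.get_image('wrist')[:,:,::-1].copy();cv2.imwrite('pics/w8.png',im);print(r.state()['eef_pos'])
a=cv2.imread('pics/w4.png');b=cv2.imread('pics/w3.png')
for n,(x0,x1,y0,y1) in dict(handle=(266,290,240,300),ferrule=(269,287,194,214),tip=(272,285,188,204)).items():
    for nm,i in(('w3',b),('now',im)):
        t=a[y0:y1,x0:x1];w=i[y0-8:y1+8,x0-8:x1+8]
        m=cv2.matchTemplate(w,t,cv2.TM_CCOEFF_NORMED);_,v,_,p=cv2.minMaxLoc(m);print(n,nm,round(v,2),p[0]-8,p[1]-8)
E
```

```text
time_s: 14.98
eef_pos: [534.3, 186.5, 250.9]
orientation: [-3.141, -0.001, 1.701]
wrist_force: [0.0, 0.3, 0.1]
grip_width: 11.8
grip_force: 30.0
time_s: 15.4
eef_pos: [544.8, 238.1, 250.5]
orientation: [-3.141, 0.001, 1.699]
wrist_force: [0.1, 0.5, -0.5]
grip_width: 11.9
grip_force: 30.0
[545.  237.6 250.7]
handle w3 0.73 0 0
handle now 0.76 0 0
ferrule w3 0.88 0 0
ferrule now 0.95 0 0
tip w3 0.88 0 0
tip now 0.91 0 0
```

```bash
python3 -m creep '[0,0,-2.5,0,-1, 0,0,-5,0,-1, 0,0,-6.8,0,-1, 0,0,-7.4,0,-1, 0,0,-7.4,0,-1, 1,0.13,-7.4,0,-1, 2,0.26,-7.4,0,-1, 3,0.39,-7.4,0,-1, 4,0.52,-7.4,0,-1, 5,0.65,-7.4,0,-1, 6,0.78,-7.4,0,-1, 6,0.78,-7.4,0,-1]'; python3 -m creep '[0,0,0,0,-1, 0,0,0,0,-1, 0,0,-0.2,0,-1, 0,0,-0.4,0,-1, 0,0,-0.6,0,-1, 0,0,-0.75,0,-1, 0,0,-0.8,0,-1, 0,0,-0.8,0,-1, 0,0,-0.8,0,-1]'
```

```text
time_s: 16.45
eef_pos: [607.3, 245.8, 178.4]
orientation: [3.138, -0.0, 1.698]
wrist_force: [-0.3, -0.8, -0.6]
grip_width: 11.9
grip_force: 30.0
time_s: 17.2
eef_pos: [604.9, 246.4, 168.5]
orientation: [-3.142, 0.0, 1.699]
wrist_force: [-0.4, -0.2, -0.7]
grip_width: 11.7
grip_force: 30.0
```

```bash
python3 -m creep '[0,0,-0.05,0,-1, 0,0,-0.05,0,-1, 0,0,-0.05,0,-0.7, 0,0,-0.05,0,-0.4, 0,0,-0.05,0,0, 0,0,-0.05,0,0.4, 0,0,-0.05,0,0.6, 0,0,-0.05,0,0.6, 0,0,-0.05,0,0.6, 0,0,-0.05,0,0.6, 0,0,-0.05,0,0.6]' | egrep 'force|width'; python3 -m creep '[0,0,0,0,0.6, 0,0,1,0,0.6, 0,0,3,0,0.6, 0,0,5,0,0.6, 0,0,7.5,0,0.6, 0,0,10,0,0.6, 0,0,12.2,0,0.6, 0,0,12.2,0,1, 0,0,12.2,0,1, 0,0,12.2,0,1, 0,0,12.2,0,1, 0,0,12.2,0,1]'
python3 - <<'E'
from h import *
np.set_printoptions(precision=1,suppress=True)
c=r.get_calibration('wrist');im=r.get_image('wrist')[:,:,::-1].copy();cv2.imwrite('pics/w9.png',im);print(r.state()['eef_pos'])
a=cv2.imread('pics/w1.png');i=im.astype(int)
R,b=i[:,:,2],i[:,:,0];sub=R>b+15
for v in (180,186,190,196,204,212,218,222,226):
    u=np.where(sub[v,262:302])[0]+262;print(v,(int(u.min()),int(u.max())) if len(u) else None,end=' ')
for n,f in(('top','top0'),('scene','scene0')):
    j=r.get_image(n)[:,:,::-1].copy();o=cv2.imread(f'pics/{f}.png');cv2.imwrite(f'pics/{n}9.png',j)
    d=cv2.absdiff(j,o).max(2)>60
    regs=dict(top=dict(rail=(245,352,212,275),pot=(360,402,245,282),cup=(360,396,200,230),jar=(285,318,145,178)),scene=dict(brush=(355,385,235,300),driver=(395,425,258,320),pot=(236,270,165,198),cup=(202,234,186,216),jar=(207,243,235,280),rail=(240,348,202,256)))[n]
    for k,(x0,x1,y0,y1) in regs.items():
        t=o[y0:y1,x0:x1];m=cv2.matchTemplate(j[y0-6:y1+6,x0-6:x1+6],t,cv2.TM_CCOEFF_NORMED);_,q,_,p=cv2.minMaxLoc(m)
        print('\n',n,k,'shift',p[0]-6,p[1]-6,'score',round(q,3),end='')
E
```

```text
wrist_force: [-0.1, -0.4, -0.2]
grip_width: 64.1
grip_force: 0.0
time_s: 19.12
eef_pos: [604.4, 246.1, 287.5]
orientation: [-3.138, 0.001, 1.699]
wrist_force: [0.3, -0.6, -0.3]
grip_width: 94.1
grip_force: 0.0
[604.5 246.1 287.9]
180 (280, 280) 186 (268, 290) 190 (266, 292) 196 (266, 292) 204 (271, 288) 212 (272, 286) 218 (272, 286) 222 (272, 286) 226 None 
 top rail shift 0 0 score 0.999
 top pot shift 0 0 score 1.0
 top cup shift 0 0 score 1.0
 top jar shift 0 0 score 1.0
 scene brush shift 0 0 score 0.978
 scene driver shift 0 0 score 0.86
 scene pot shift 0 0 score 0.999
 scene cup shift 0 0 score 0.999
 scene jar shift 0 0 score 1.0
 scene rail shift 0 0 score 0.999
```

```bash
python3 -c "
from plant import r
print(r.sign_off())"
```

```text
the job is handed in; nothing more can be done
None
```

The job is handed in: I dipped the brush, drew a gently pressed stroke along the rail to about 14 mm (by my measurement) short of the carriage, and hung it back upright in its fork. The before-and-after pictures show no shift in the pot, cup, jar, screwdriver or carriage; the hand-in returned no verdict.

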